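# Lock the bayonet lid of the frosted dressing-table jar

### The job

The rose-coloured lid of the frosted glass jar is sitting unlocked, standing up on its spring. Take it by its white handle, push it straight down, turn it a quarter turn clockwise (seen from above) until the handle's red end points at the green tab, and let it spring up into its lock. Let go, and do not disturb the ceramic elephant or the amber jar.

Things in the scene. Friction and masses are not known exactly. Their poses are not given: they have to be found in the camera images.
- lid_handle (a point): Grip point on the frosted jar's rose lid: upright white bar 60 x 14 mm, 36 tall, one end red, on the middle of the lid's flat top (77 mm across, 118 mm above the table while unlocked). The point is on the lid's axis, 24 mm above the lid's top, 12 below the bar's top. x runs along the bar to the red end, y across its 14 mm, z up; it moves with the lid.
- green_tab (a point): Green 12 mm tab on the chrome collar (90 mm across, top 104 mm above the table) of the frosted glass jar (84 mm across); the point is the tab's top, 50 mm from the lid's axis. Lid locked: the handle's red end points at it. The jar is held by a suction foot and does not move. No bystander is taller than 105 mm.
- lid_press (a joint): How far the lid is pushed down, m: 0 standing up unlocked, 0.012 at the bottom. A spring pushes it up: about 4 N net at the start, 8 N at the bottom. Only beyond 0.008 can its two brass pins pass under the collar's ledge; let go at the end of the turn, it springs up to about 0.004 and is locked.
- lid_turn (a joint): Turn of the lid about the vertical, rad, growing clockwise seen from above: about 0 (within 0.05) unlocked, 1.5 at the stop, where the red end points at the green tab. Unless pushed down it is blocked at about 0.15. Pushed down it turns easily (under 0.1 N m); from about 1.3 on, the pins can spring up into the lock.
- elephant: White ceramic elephant ring holder with raised trunk on a blue round foot 72 mm across, 93 mm tall, loose; origin at the centre of its underside. A bystander.
- amber_jar: Amber glass jar with a brass lid and small round brass knob, 76 mm across, 102 mm tall, loose; origin at the centre of its underside. A bystander, to be left alone.
Things that resemble listed ones, but are neither listed nor needed, are in the scene too. Of the things that look like the part that bears lid_handle, take the one that is farthest to the robot's right at the start.

How it is judged:
By the outcome, as a careful person would: the job done as asked, in the order asked, and still so for the second after the job is handed in, with the robot touching nothing.
It also fails if it takes over 35 s, if anything falls off the work surface, if the arm or the gripper's body presses on something with over 40 N, if the wrist force passes 120 N, or if a joint passes its speed limit or range.

### The arm

A 6-joint arm with a two-finger parallel gripper is mounted at the origin on the work surface. World frame = base frame: x ahead of the robot, y to its left, z up, the work surface at z = 0. Lengths are in m, angles in rad, forces in N, time in s.
With the tool pointing down it reaches from about 0.275 to 0.725 m from the base axis. Payload 15.9 kg.
Tool frame: the origin (TCP) lies on the centre line of the jaws, within the pads' length; the fingertips stand 25 mm ahead of it and the grasp point (between the pads) lies 6 mm ahead of it; z points along the fingers, y is the line along which they close (so a half turn about z gives the same grasp; the last joint's range is limited). The gripper opens to 85 mm and grips with 20 to 120 N. Pads are 22 mm wide; open, the fingers measure 114 mm over their backs; the gripper's body (76 mm by 85 mm) begins 54 mm behind the grasp point. The pads swing forward as they close: fully open they stand 13 mm farther back than shut.
Start: joints at [-1.272, 0.213, -0.034, 1.323, 0, 1.571], TCP at [0.147, -0.478, 0.256] pointing down, gripper open.
Joint ranges: [-2.98, 2.98], [-0.74, 1.72], [-1.14, 1.35], [-2.1, 2.04], [-1.57, 1.44], [-3.14, 3.14]. Speed limits (rad/s): [1.89, 1.89, 2.39, 2.57, 3.14, 3.14].

### API

Orientations are given as a rotation vector (axis times angle).
In Python, from plant import observe, grab_frame, camera_info, hand_in, trace, pinpoint gives the robot as it stands.
- The arm moves only by the shell command python3 -m handwheel 'ROWS' [FORCE]. ROWS is JSON, a list of rows, each an object with "offset": the shift along the tool's x, y, z in mm, a list of three; "turn": the turn, a rotation vector about the tool's x, y, z in rad, a list of three; "grip": the opening in per cent of the stroke, from 0 (shut) to 100 (fully open). In form: [{"offset": [x, y, z], "turn": [ax, ay, az], "grip": grip}, ...]. A call has 1 to 20 rows; each row shifts and turns the commanded pose from where the row before left it, along the tool's axes as they then stand; what a row does not reach is not made up. A row lasts 1/8 s, in which the tool goes at most 62.5 mm and 10.7 degrees, less where a joint would pass 70% of its speed; a pose out of reach is approached as far as the arm can. A call with a gripper value outside its range is refused whole. The fingers move at their own pace and stop on an object; FORCE is the grip in N (left out, the last holds). Time passes only in rows, so rows that do not move let the fingers close. It gives the time, the measured TCP pose, the force, the opening and the grip force at its end, in the units of the state.
- observe(): the state, without advancing time (a new reading comes with each control period).
- grab_frame(name): name is "scene" or "top"; returns the picture (420x560x3 uint8, red, green, blue); there is no depth.
- camera_info(name): a dict with "K" (3x3 intrinsics, pixels), "k1" (the pictures are not rectified: a ray, as slopes to the right and down, at radius r is drawn at 1 + k1 r^2 times it, then the intrinsics apply), "T" (4x4, takes a point from camera to world coordinates). Camera axes: x right, y up, looking along -z (the intrinsics and any distortion apply to the point x, -y, -z); pixel columns grow to the right and rows downward; lengths in m; the calibration is good to about 2 mm. A picture is of the moment at which its call begins. camera_info takes no time and is no camera call.
- hand_in(): hands the job in; it is judged then, once.
Trained networks look in the newest picture that a camera, given by its name, has taken for a name from the list of things; names that differ only in an ending like _2 or _b are one class to them, and where a whole thing is asked for, a point or a joint stands for the part that bears it (a point fixed in the world has none). Each returns a list of dicts, best first, with "p" (0 to 1); they miss things now and then, are a little off and sometimes report something else, mostly with a low value. They report only what shows in the picture. A call takes as long as a camera call. They do not tell look-alikes from the thing itself.
- trace(camera, label): "mask" (420x560 bool, what is visible of it) and "pixel" ([column, row] in pixels, amid what is visible of it).
- pinpoint(camera, label): "pixel" ([column, row] in pixels: a listed point, or the origin of a listed thing).
The state is a dict: "time": time; "joint_positions": joint angles; "joint_vel": joint speeds; "joint_efforts": joint torques, N m; "tcp_pos": TCP position; "orientation": TCP orientation; "contact_force": force on the tool from outside, world axes, zero at the start; "moment": the same for the moment, N m; "gripper_width": finger opening in m; "gripper_force": force on a finger pad.
Only numpy, scipy, OpenCV 4.12 (cv2) and the standard library are available. Lean on these libraries where they do the work, as an engineer would, in place of code of your own. Each camera call takes 0.05 s, during which the arm holds its last target. There are 200 camera calls.

## Working session

There is one attempt and no reset: what is moved stays moved. The work goes in short steps, Python scripts to look and compute and a shell command to move; the robot and the scene stay as the last step left them, time stands still between calls to the robot, and variables do not carry over. Pictures are saved under pics/ and viewed, at most 10 in all, crops included, and the job is handed in when it is done.

```bash
ls; mkdir -p pics; cat > h.py <<'E'
import numpy as np, cv2
from plant import *
def ray(cam,px):
    c=camera_info(cam);K=np.array(c["K"]);T=np.array(c["T"])
    d=np.linalg.solve(K,[px[0],px[1],1.])[:2];s=d.copy()
    for _ in range(30): s=d/(1+c["k1"]*(s@s))
    return T[:3,3],T[:3,:3]@np.array([s[0],-s[1],-1.])
def at(cam,px,z):
    o,v=ray(cam,px);return o+v*(z-o[2])/v[2]
def proj(cam,p):
    c=camera_info(cam);T=np.array(c["T"]);q=T[:3,:3].T@(np.array(p)-T[:3,3])
    s=np.array([q[0],-q[1]])/-q[2];s=s*(1+c["k1"]*(s@s));return (np.array(c["K"])@[*s,1])[:2]
def save(name,img): cv2.imwrite("pics/"+name,cv2.cvtColor(img,cv2.COLOR_RGB2BGR))
E
python3 - <<'E'
from h import *
np.set_printoptions(precision=3,suppress=True)
for c in("scene","top"):
    save(c+"0.png",grab_frame(c)); print(c,np.array(camera_info(c)["T"])[:3,3])
    for l,z in(("lid_handle",.142),("green_tab",.104),("elephant",0),("amber_jar",0)):
        for r in pinpoint(c,l): print(l,round(r["p"],2),np.round(r["pixel"]),at(c,r["pixel"],z))
print(observe())
E
```

```text
pics
scene [0.913 0.596 1.134]
lid_handle 0.96 [309. 300.] [0.587 0.343 0.142]
lid_handle 0.87 [368. 250.] [0.397 0.342 0.142]
lid_handle 0.58 [271. 244.] [0.559 0.182 0.142]
lid_handle 0.57 [379. 310.] [0.488 0.459 0.142]
green_tab 0.88 [356. 301.] [0.495 0.405 0.104]
green_tab 0.86 [347. 244.] [0.405 0.286 0.104]
green_tab 0.71 [299. 290.] [0.576 0.3   0.104]
green_tab 0.67 [260. 239.] [0.557 0.14  0.104]
elephant 0.66 [235. 221.] [0.539 0.006 0.   ]
amber_jar 0.96 [215. 158.] [ 0.447 -0.207  0.   ]
top [0.356 0.103 1.021]
lid_handle 0.92 [149. 161.] [0.581 0.351 0.142]
lid_handle 0.92 [153. 252.] [0.393 0.334 0.142]
lid_handle 0.73 [ 93. 203.] [0.494 0.461 0.142]
lid_handle 0.67 [230. 168.] [0.567 0.183 0.142]
green_tab 0.94 [253. 174.] [0.562 0.137 0.104]
green_tab 0.93 [124. 209.] [0.486 0.41  0.104]
green_tab 0.86 [182. 250.] [0.401 0.283 0.104]
elephant 0.97 [312. 192.] [0.543 0.001 0.   ]
amber_jar 0.96 [402. 230.] [ 0.453 -0.207  0.   ]
{'time': 0.5, 'joint_positions': array([-1.272,  0.213, -0.034,  1.324, -0.   ,  1.571]), 'joint_vel': array([ 0.001,  0.   ,  0.002,  0.003,  0.001, -0.001]), 'joint_efforts': array([  0.003, -68.552,  48.707,   0.003,   0.   ,  -0.   ]), 'tcp_pos': array([ 0.147, -0.478,  0.256]), 'orientation': array([-3.107, -0.468,  0.   ]), 'contact_force': array([ 0.472, -0.211,  0.512]), 'moment': array([ 0.063, -0.   ,  0.022]), 'gripper_force': 0.0, 'gripper_width': 0.08535037070797664}
```

View pics/scene0.png

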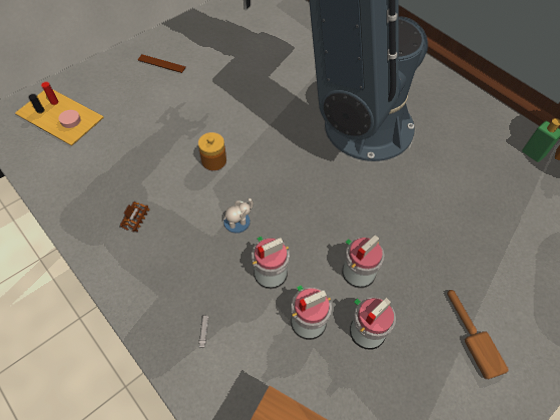

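View pics/top0.png

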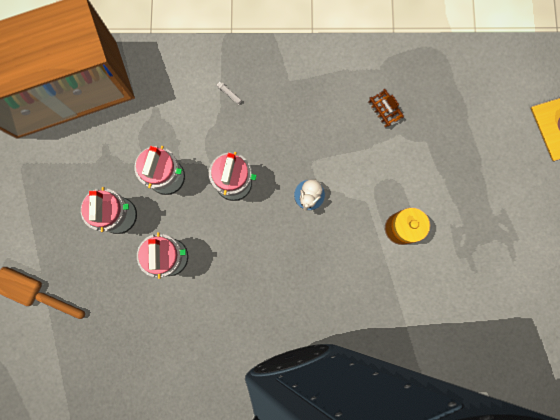

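Candidate handles (top px): (149,161), (153,252), (93,203) and (230,168). The robot's right is −y, which is right in the top picture, so I choose (230,168), y≈0.183. In the scene picture it is (271,244). Its green tab is at (253,174), and the elephant stands right of it at (312,192). Next comes the close crop and the bar direction.

```bash
python3 - <<'E'
from h import *
np.set_printoptions(precision=4,suppress=True)
im=grab_frame("top"); a=cv2.resize(im[130:215,185:275],None,fx=6,fy=6,interpolation=cv2.INTER_CUBIC)
im2=grab_frame("scene"); b=cv2.resize(im2[215:300,235:315],None,fx=6,fy=6,interpolation=cv2.INTER_CUBIC)
save("crop1.png",cv2.resize(np.hstack([a,b]),None,fx=.76,fy=.76))
# triangulate handle
for l,z,pt,ps in(("lid_handle",.142,(230,168),(271,244)),("green_tab",.104,(253,174),(260,239))):
    A=[]
    for c,p0 in(("top",pt),("scene",ps)):
        r=[r for r in pinpoint(c,l) if np.hypot(*(np.array(r["pixel"])-p0))<15]
        if r: A.append(ray(c,r[0]["pixel"])); print(c,l,r[0]["pixel"],at(c,r[0]["pixel"],z))
    if len(A)==2:
        M=sum(np.eye(3)-np.outer(v,v)/(v@v) for o,v in A);B=sum((np.eye(3)-np.outer(v,v)/(v@v))@o for o,v in A)
        print(l,"tri",np.linalg.solve(M,B))
# red end, top z=.154
for c,im,(x0,x1,y0,y1) in(("top",im,(205,255,140,200)),("scene",im2,(245,300,225,270))):
    s=im[y0:y1,x0:x1].astype(int);R,G,B=s[...,0],s[...,1],s[...,2]
    for n,m in(("red",(R>140)&(G<60)&(B<60)),("white",(R>170)&(G>165)&(B>140)),("pink",(R>140)&(G>70)&(G<130)&(R-G>60))):
        m=cv2.connectedComponentsWithStats(m.astype(np.uint8));i=1+m[2][1:,4].argmax()
        px=m[3][i]+[x0,y0];print(c,n,m[2][i],px,at(c,px,.152 if n!="pink" else .118))
        if n=="white":
            ys,xs=np.nonzero(m[1]==i);P=np.array([at(c,(x+x0,y+y0),.154)[:2] for x,y in zip(xs,ys)])
            w,V=np.linalg.eigh(np.cov(P.T));print("axis deg",np.degrees(np.arctan2(V[1,1],V[0,1])))
E
```

```text
top lid_handle [228.5, 168.4] [0.5657 0.1863 0.142 ]
scene lid_handle [268.7, 246.7] [0.5686 0.1851 0.142 ]
lid_handle tri [0.5671 0.1854 0.1401]
top green_tab [253.6, 173.4] [0.5638 0.136  0.104 ]
top red [23 13  7  5 21] [230.7143 155.    ] [0.5913 0.1812 0.152 ]
top white [ 16  17  12  25 168] [226.5238 169.4226] [0.5612 0.1893 0.152 ]
axis deg 167.1882293710038
top pink [ 10  19  33  31 346] [237.3613 174.1098] [0.5591 0.1697 0.118 ]
scene red [13 21  5  6 19] [260.2632 248.7895] [0.5904 0.1807 0.152 ]
scene white [ 18  13  20  12 101] [272.6337 243.6931] [0.56   0.1891 0.152 ]
axis deg 167.26034398237178
scene pink [ 10  20  32  22 338] [273.3018 258.2485] [0.572  0.2058 0.118 ]
```

View pics/crop1.png

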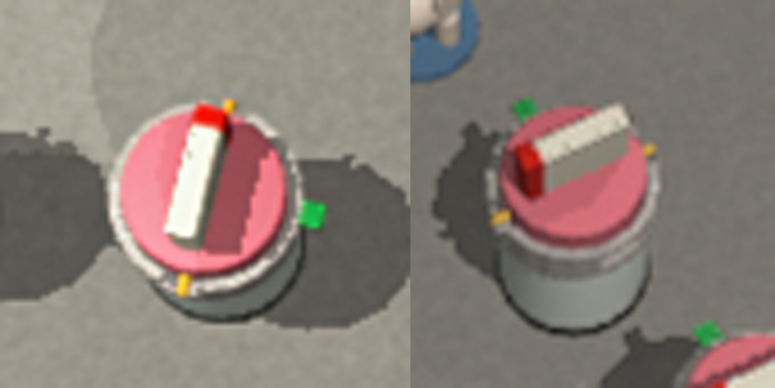

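The crop confirms the choice. The red end is at the top (top px (231,155)) with the bar running to about (227,170). The tab is to its right at (254,173), so a clockwise quarter turn is plausible. The axis is about (0.567, 0.185), and the bar yaw (red end) is about −14°. I turn the tool first, in place.

```bash
python3 -m handwheel '[{"offset":[0,0,0],"turn":[0,0,-0.174],"grip":100},{"offset":[0,0,0],"turn":[0,0,-0.174],"grip":100},{"offset":[0,0,0],"turn":[0,0,-0.174],"grip":100},{"offset":[0,0,0],"turn":[0,0,-0.174],"grip":100},{"offset":[0,0,0],"turn":[0,0,-0.174],"grip":100},{"offset":[0,0,0],"turn":[0,0,-0.174],"grip":100},{"offset":[0,0,0],"turn":[0,0,-0.174],"grip":100},{"offset":[0,0,0],"turn":[0,0,-0.174],"grip":100},{"offset":[0,0,0],"turn":[0,0,-0.174],"grip":100},{"offset":[0,0,0],"turn":[0,0,-0.174],"grip":100},{"offset":[0,0,0],"turn":[0,0,-0.174],"grip":100},{"offset":[0,0,0],"turn":[0,0,-0.174],"grip":100},{"offset":[0,0,0],"turn":[0,0,-0.174],"grip":100},{"offset":[0,0,0],"turn":[0,0,-0.174],"grip":100},{"offset":[0,0,0],"turn":[0,0,-0.174],"grip":100}]'
cat >> h.py <<'E'
from scipy.spatial.transform import Rotation as Ro
def go(p):
    s=observe();R=Ro.from_rotvec(s["orientation"])
    x,y=R.as_matrix()[:,0],R.as_matrix()[:,1]
    print("t",s["time"],"tcp",s["tcp_pos"].round(4),"yaw x",np.degrees(np.arctan2(x[1],x[0])).round(1),"q",s["joint_positions"].round(2),"F",s["contact_force"].round(1),"M",s["moment"].round(2))
    print("tool mm",R.inv().apply(np.array(p)-s["tcp_pos"]).round(4)*1e3)
E
python3 -c "
from h import *
go([.567,.185,.256])"
```

```text
time: 2.68
tcp_pos: [0.1472, -0.4778, 0.2563]
orientation: [0.356, 3.121, 0.0]
contact_force: [0.1, -0.1, -0.6]
gripper_width: 0.0855
gripper_force: 0.0
t 2.675 tcp [ 0.1472 -0.4778  0.2563] yaw x 167.0 q [-1.27  0.21 -0.03  1.32  0.   -1.04] F [ 0.1 -0.1 -0.6] M [-0.01 -0.01  0.01]
tool mm [-2.598e+02  7.403e+02  3.000e-01]
```

```bash
python3 -m handwheel '[{"offset":[-7,20,0],"turn":[0,0,0],"grip":100},{"offset":[-13,37,0],"turn":[0,0,0],"grip":100},{"offset":[-14,40,0],"turn":[0,0,0],"grip":100},{"offset":[-14,40,0],"turn":[0,0,0],"grip":100},{"offset":[-14,40,0],"turn":[0,0,0],"grip":100},{"offset":[-14,40,0],"turn":[0,0,0],"grip":100},{"offset":[-14,40,0],"turn":[0,0,0],"grip":100},{"offset":[-14,40,0],"turn":[0,0,0],"grip":100},{"offset":[-14,40,0],"turn":[0,0,0],"grip":100},{"offset":[-14,40,0],"turn":[0,0,0],"grip":100},{"offset":[-14,40,0],"turn":[0,0,0],"grip":100},{"offset":[-14,40,0],"turn":[0,0,0],"grip":100},{"offset":[-14,40,0],"turn":[0,0,0],"grip":100},{"offset":[-14,40,0],"turn":[0,0,0],"grip":100},{"offset":[-14,40,0],"turn":[0,0,0],"grip":100},{"offset":[-14,40,0],"turn":[0,0,0],"grip":100},{"offset":[-14,40,0],"turn":[0,0,0],"grip":100},{"offset":[-14,40,0],"turn":[0,0,0],"grip":100},{"offset":[-12,33,0],"turn":[0,0,0],"grip":100},{"offset":[-4,10,20],"turn":[0,0,0],"grip":100}]'
python3 -c "
from h import *
go([.567,.185,.148])
for c in('top','scene'):
  im=grab_frame(c); p=proj(c,[.567,.185,.16]).astype(int)
  save(c+'1.png',cv2.resize(im[p[1]-60:p[1]+60,p[0]-60:p[0]+60],None,fx=4,fy=4))
a=cv2.imread('pics/top1.png');b=cv2.imread('pics/scene1.png');cv2.imwrite('pics/c2.png',cv2.resize(np.hstack([a,b]),(800,400)))
"
```

```text
time: 5.18
tcp_pos: [0.5714, 0.1849, 0.2368]
orientation: [0.368, 3.118, 0.002]
contact_force: [0.0, -0.1, -0.5]
gripper_width: 0.0854
gripper_force: 0.0
t 5.175 tcp [0.5714 0.1849 0.2368] yaw x 166.6 q [0.31 0.43 0.21 1.35 0.   0.55] F [ 0.  -0.1 -0.5] M [-0.01  0.02 -0.  ]
tool mm [ 4.4 -1.  88.8]
```

View pics/c2.png

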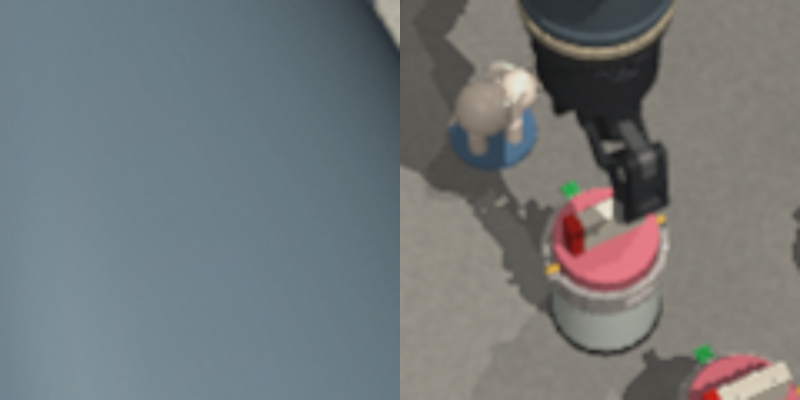

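The top view is blocked by the arm. The scene view shows the gripper above the handle, aligned with the bar. Now I descend and close gently.

```bash
python3 -m handwheel '[{"offset":[2,-1,20],"turn":[0,0,0],"grip":100},{"offset":[2,0,20],"turn":[0,0,0],"grip":100},{"offset":[0,0,20],"turn":[0,0,0],"grip":100},{"offset":[0,0,15],"turn":[0,0,0],"grip":100},{"offset":[0,0,11],"turn":[0,0,0],"grip":100},{"offset":[0,0,0],"turn":[0,0,0],"grip":60},{"offset":[0,0,0],"turn":[0,0,0],"grip":40},{"offset":[0,0,0],"turn":[0,0,0],"grip":30}]' 40
python3 -c "
from h import *
go([.567,.185,.149])
im=grab_frame('scene'); p=proj('scene',[.567,.185,.16]).astype(int)
save('s3.png',cv2.resize(im[p[1]-40:p[1]+40,p[0]-40:p[0]+40],None,fx=6,fy=6,interpolation=2))
"
```

```text
time: 6.28
tcp_pos: [0.5671, 0.1823, 0.1509]
orientation: [0.365, 3.119, 0.001]
contact_force: [-0.0, -0.0, 0.1]
gripper_width: 0.0322
gripper_force: 0.0
t 6.275 tcp [0.5671 0.1823 0.1509] yaw x 166.7 q [0.31 0.45 0.02 1.15 0.   0.54] F [-0.  -0.   0.1] M [-0.   -0.01  0.02]
tool mm [0.7 2.6 1.9]
```

View pics/s3.png

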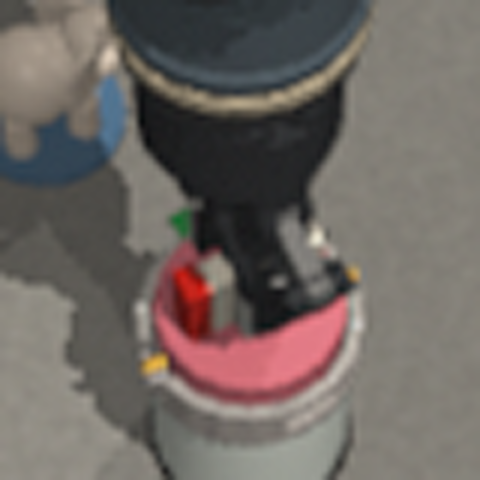

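The fingers straddle the bar. I shift y by +2.5 mm and close.

```bash
python3 -m handwheel '[{"offset":[0.5,2.5,1],"turn":[0,0,0],"grip":30},{"offset":[0,0,0],"turn":[0,0,0],"grip":20},{"offset":[0,0,0],"turn":[0,0,0],"grip":0},{"offset":[0,0,0],"turn":[0,0,0],"grip":0},{"offset":[0,0,0],"turn":[0,0,0],"grip":0}]' 40
python3 -c "
from h import *
go([.567,.185,.149])"
```

```text
time: 6.95
tcp_pos: [0.5671, 0.1859, 0.1495]
orientation: [0.364, 3.12, 0.004]
contact_force: [1.8, 9.5, -1.8]
gripper_width: 0.0134
gripper_force: 43.4
t 6.95 tcp [0.5671 0.1859 0.1495] yaw x 166.7 q [0.32 0.45 0.02 1.14 0.   0.55] F [ 1.8  9.5 -1.8] M [ 1.81 -0.25  0.02]
tool mm [-0.1 -0.9  0.5]
```

Gripped. The lid pushes the tool toward +y with about 9 N, so I follow it and then see.

```bash
python3 -m handwheel '[{"offset":[0,1.5,0],"turn":[0,0,0],"grip":0},{"offset":[0,0,0],"turn":[0,0,0],"grip":0}]' 60
python3 -c "
from h import *
go([.567,.185,.149])"
```

```text
time: 7.2
tcp_pos: [0.5673, 0.1865, 0.1495]
orientation: [0.364, 3.12, 0.001]
contact_force: [-0.5, 3.4, 3.2]
gripper_width: 0.0131
gripper_force: 62.5
t 7.2 tcp [0.5673 0.1865 0.1495] yaw x 166.7 q [0.32 0.45 0.03 1.15 0.   0.55] F [-0.5  3.4  3.2] M [0.58 0.1  0.03]
tool mm [-0.  -1.5  0.5]
```

Good: the lateral force is now small. Push down 12 mm.

```bash
python3 -m handwheel '[{"offset":[0,0.5,3],"turn":[0,0,0],"grip":0},{"offset":[0,0,3],"turn":[0,0,0],"grip":0},{"offset":[0,0,3],"turn":[0,0,0],"grip":0},{"offset":[0,0,2],"turn":[0,0,0],"grip":0},{"offset":[0,0,0],"turn":[0,0,0],"grip":0}]'
python3 -c "
from h import *
go([.567,.185,.149])"
```

```text
time: 7.82
tcp_pos: [0.5674, 0.1866, 0.1383]
orientation: [0.365, 3.12, 0.0]
contact_force: [-1.1, 1.5, 8.4]
gripper_width: 0.0131
gripper_force: 63.2
t 7.825 tcp [0.5674 0.1866 0.1383] yaw x 166.7 q [ 0.32  0.46  0.01  1.12 -0.    0.55] F [-1.1  1.5  8.4] M [0.12 0.36 0.02]
tool mm [  0.   -1.7 -10.7]
```

Down 11.2 mm with 8 N on the spring, not bottomed. Start the turn.

```bash
python3 -m handwheel '[{"offset":[0,0,0],"turn":[0,0,0.1],"grip":0},{"offset":[0,0,0],"turn":[0,0,0.1],"grip":0},{"offset":[0,0,0],"turn":[0,0,0.1],"grip":0},{"offset":[0,0,0],"turn":[0,0,0.1],"grip":0}]'
python3 -c "
from h import *
go([.567,.187,.138])"
```

```text
time: 8.32
tcp_pos: [0.5672, 0.1864, 0.1384]
orientation: [0.983, 2.984, -0.001]
contact_force: [-2.5, 0.2, 8.1]
gripper_width: 0.013
gripper_force: 63.2
t 8.325 tcp [0.5672 0.1864 0.1384] yaw x 143.5 q [ 0.32  0.46  0.01  1.12 -0.    0.95] F [-2.5  0.2  8.1] M [-0.25  0.69  0.05]
tool mm [0.6 0.4 0.4]
```

Turning freely. Continue to about 1.4 rad.

```bash
python3 -m handwheel '[{"offset":[0,0,0],"turn":[0,0,0.12],"grip":0},{"offset":[0,0,0],"turn":[0,0,0.12],"grip":0},{"offset":[0,0,0],"turn":[0,0,0.12],"grip":0},{"offset":[0,0,0],"turn":[0,0,0.12],"grip":0},{"offset":[0,0,0],"turn":[0,0,0.12],"grip":0},{"offset":[0,0,0],"turn":[0,0,0.12],"grip":0},{"offset":[0,0,0],"turn":[0,0,0.1],"grip":0},{"offset":[0,0,0],"turn":[0,0,0.1],"grip":0},{"offset":[0,0,0],"turn":[0,0,0],"grip":0}]'
python3 -c "
from h import *
go([.567,.187,.138])"
```

```text
time: 9.45
tcp_pos: [0.5665, 0.1862, 0.138]
orientation: [-2.203, -2.239, 0.003]
contact_force: [-6.5, -0.9, 8.7]
gripper_width: 0.013
gripper_force: 63.2
t 9.45 tcp [0.5665 0.1862 0.138 ] yaw x 90.9 q [ 0.32  0.46  0.01  1.12 -0.    1.87] F [-6.5 -0.9  8.7] M [-0.25  1.53 -0.04]
tool mm [0.8 0.5 0. ]
```

```bash
python3 -m handwheel '[{"offset":[0,-1,0],"turn":[0,0,0.04],"grip":0},{"offset":[0,0,0],"turn":[0,0,0.05],"grip":0},{"offset":[0,0,0],"turn":[0,0,0.05],"grip":0},{"offset":[0,0,0],"turn":[0,0,0.04],"grip":0},{"offset":[0,0,0],"turn":[0,0,0],"grip":0}]'
python3 -c "
from h import *
go([.567,.187,.138])"
```

```text
time: 10.07
tcp_pos: [0.566, 0.1862, 0.1382]
orientation: [2.395, 2.033, -0.001]
contact_force: [-2.8, -1.6, 7.4]
gripper_width: 0.0129
gripper_force: 63.2
t 10.075 tcp [0.566  0.1862 0.1382] yaw x 80.7 q [ 0.32  0.45  0.    1.12 -0.    2.05] F [-2.8 -1.6  7.4] M [-0.14  0.93  0.02]
tool mm [0.9 0.8 0.2]
```

```bash
python3 -m handwheel '[{"offset":[0,-0.5,0],"turn":[0,0,0.03],"grip":0},{"offset":[0,0,0],"turn":[0,0,0.03],"grip":0},{"offset":[0,0,0],"turn":[0,0,0],"grip":0}]'
python3 -c "
from h import *
go([.567,.187,.138])"
```

```text
time: 10.45
tcp_pos: [0.5659, 0.1864, 0.1384]
orientation: [2.453, 1.962, -0.0]
contact_force: [0.3, -1.6, 7.3]
gripper_width: 0.0129
gripper_force: 75.6
t 10.45 tcp [0.5659 0.1864 0.1384] yaw x 77.3 q [ 0.32  0.45  0.    1.12 -0.    2.11] F [ 0.3 -1.6  7.3] M [-0.27  0.37  1.66]
tool mm [0.8 1.  0.4]
```

The stop is reached (Mz 1.7). I ease the turn, let the lid rise to its lock under control, then look at the force.

```bash
python3 -m handwheel '[{"offset":[0,0,0],"turn":[0,0,-0.03],"grip":0},{"offset":[0,0,-2],"turn":[0,0,0],"grip":0},{"offset":[0,0,-2],"turn":[0,0,0],"grip":0},{"offset":[0,0,-2],"turn":[0,0,0],"grip":0},{"offset":[0,0,-1],"turn":[0,0,0],"grip":0},{"offset":[0,0,0],"turn":[0,0,0],"grip":0}]'
python3 -c "
from h import *
go([.567,.187,.138])"
```

```text
time: 11.2
tcp_pos: [0.5658, 0.1863, 0.1453]
orientation: [2.423, 1.998, -0.001]
contact_force: [0.1, -2.0, 4.7]
gripper_width: 0.0133
gripper_force: 64.0
t 11.2 tcp [0.5658 0.1863 0.1453] yaw x 79.0 q [ 0.32  0.45  0.01  1.14 -0.    2.08] F [ 0.1 -2.   4.7] M [-0.26  0.33  0.9 ]
tool mm [0.9 1.  7.3]
```

```bash
python3 -m handwheel '[{"offset":[0,0,0],"turn":[0,0,-0.01],"grip":0},{"offset":[0,0,0],"turn":[0,0,0],"grip":25},{"offset":[0,0,0],"turn":[0,0,0],"grip":50},{"offset":[0,0,0],"turn":[0,0,0],"grip":60},{"offset":[0,0,-10],"turn":[0,0,0],"grip":60},{"offset":[0,0,-20],"turn":[0,0,0],"grip":60},{"offset":[0,0,-30],"turn":[0,0,0],"grip":60},{"offset":[0,0,-40],"turn":[0,0,0],"grip":60},{"offset":[50,0,-20],"turn":[0,0,0],"grip":60},{"offset":[55,-20,0],"turn":[0,0,0],"grip":60},{"offset":[40,-20,0],"turn":[0,0,0],"grip":60},{"offset":[0,0,0],"turn":[0,0,0],"grip":60}]'
python3 - <<'E'
from h import *
go([.567,.187,.138])
a=grab_frame("top")[120:220,180:330];b=grab_frame("scene")[190:290,220:370]
save("end.png",np.vstack([cv2.resize(i,(450,300),interpolation=2) for i in(a,b)]))
for c in("top","scene"):
    for l in("elephant","amber_jar"):
        print(c,l,[(at(c,r["pixel"],0).round(3),round(r["p"],2)) for r in pinpoint(c,l)])
    print([(at(c,r["pixel"],.138).round(3),r["pixel"]) for r in pinpoint(c,"lid_handle")])
E
```

```text
time: 12.7
tcp_pos: [0.5516, 0.3394, 0.2655]
orientation: [-2.41, -2.014, -0.0]
contact_force: [0.3, -0.1, 0.5]
gripper_width: 0.0512
gripper_force: 0.0
t 12.7 tcp [0.5516 0.3394 0.2655] yaw x 79.8 q [0.55 0.54 0.47 1.49 0.   2.3 ] F [ 0.3 -0.1  0.5] M [ 0.   -0.05  0.  ]
tool mm [-147.3   42.2  127.4]
top elephant [(array([0.545, 0.008, 0.   ]), 0.96)]
top amber_jar [(array([ 0.452, -0.204,  0.   ]), 0.81)]
[(array([0.567, 0.186, 0.138]), [228.9, 168.2]), (array([0.576, 0.349, 0.138]), [150.3, 164.1]), (array([0.521, 0.015, 0.138]), [311.9, 190.2])]
scene elephant [(array([0.528, 0.002, 0.   ]), 0.58)]
scene amber_jar [(array([ 0.448, -0.213,  0.   ]), 0.66)]
[(array([0.564, 0.18 , 0.138]), [268.7, 244.8]), (array([0.386, 0.333, 0.138]), [368.5, 245.5]), (array([0.493, 0.461, 0.138]), [377.5, 313.0]), (array([0.581, 0.336, 0.138]), [308.4, 296.6])]
```

View pics/end.png

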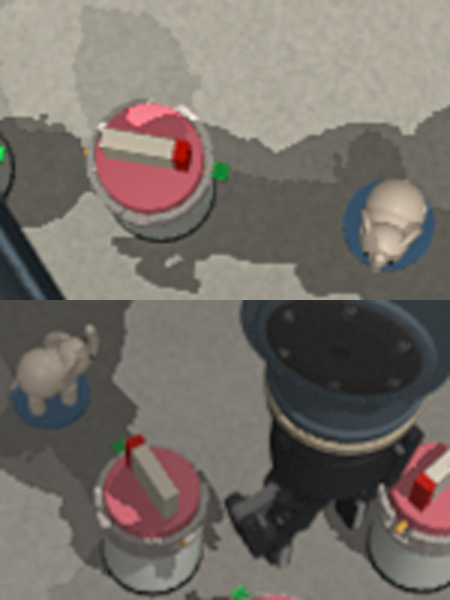

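The red end now points at the green tab (top crop: red (181,155), tab (220,172)). The lid sits low in the collar, the elephant and amber jar are where they were, and the gripper is in free air.

```bash
python3 -c "
from plant import *
print(hand_in())"
```

```text
the job is handed in; nothing more can be done
None
```

The rose lid is pressed down, turned clockwise to its stop with the red end pointing at the green tab, sprung back up about 7 mm to lock height and released. The elephant and amber jar were not touched, and the job was handed in at about 13 s on the robot's clock.

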